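# Fit the bean hopper on the coffee grinder and hold its sprung lid open for filling

## Task

Get the coffee grinder ready to be filled: take the empty hopper (the short clear tube with the black hinged lid) from the worktop and push it fully home on the round collar on top of the grinder, upright, lid shut, with the tab of its lid on the same side as the grinder's spout and grounds cup, and let go of it. Then lift the sprung lid (the ball on its tab is the grip) to about 60 degrees open and keep it there, so that the beans can be poured in against it: finish while still holding the lid, with the hopper still fully home. Leave the mug, the measuring scoop, the teaspoon, the salt cellar and the pepper mill where they stand.

Things in the scene. Friction and masses are not known exactly. Their poses are not given: they have to be found in the camera images.
- grinder: Coffee grinder, fixed to the worktop: aluminium head 100 mm across with a black ridged ring, on a column and a black base 128 x 100 mm; 170 mm tall with its collar. Origin under the head's middle; -x points to its front, where the spout and the steel grounds cup are.
- collar (a point): Foot of the grinder's collar: centre of the flat round shoulder, 150 mm above the worktop, on which the hopper's foot rests when home. The black collar stands 20 mm above this point; 51 mm outside diameter, its top 6 mm bevelled to 43 mm. z is up; -x points to the grinder's front.
- hopper_centre (a point): Centre, half-way up, of the loose hopper: clear tube 64 mm outside, 54 mm bore, 80 mm tall, open at the foot, black bands at foot and rim; 0.4 to 0.55 kg with lid. Foot 40 mm below this point, lid's top 49 mm above. z up the tube; x points to the lid's hinge, -x to its tab, y along the hinge pin: grasped along y, half-way up or a little higher, tab and hinge stay clear of the fingers.
- hopper_hinge (a point): Middle of the lid's hinge pin on the hopper, 38 mm from the tube's axis towards +x of the hopper and 44 mm above hopper_centre; axes as hopper_centre, the pin lies along y.
- lid_tab (a point): Centre of the grip on the end of the lid's tab: a black ball of 16 mm, 23 mm out from the lid's rim on an 8 mm wide stem, 94 mm from the hinge pin and level with it when shut; it moves on a circle about the pin. It can be pinched along y by fingers that point down and then turns between them as the lid opens. x to the hinge, y along the hinge pin, z up when shut.
- hopper_lid (a joint): Angle of the hopper's lid in rad: 0 shut, grows as the tab rises, stop at 1.40; 60 degrees is 1.05. A light spring and the lid's weight close it from any angle (0.5 N at the tab when nearly shut, 1 N at 60 degrees).
- mug: White dotted mug, 82 x 117 x 91 mm with its handle, stands upright behind the work; origin at its foot. Leave it.
- scoop: Small steel measuring scoop, bowl 53 mm across, 128 mm long with its flat handle, 26 mm high; origin under its middle, handle to its -y. Leave it.
- teaspoon: Steel teaspoon 132 x 26 x 9 mm lying on the worktop at the right; origin under its middle. Leave it.
- salt_cellar: Round wooden salt cellar 72 mm across, 64 mm high; origin at its foot. Leave it.
- pepper_mill: Dark wooden pepper mill 58 mm across, 170 mm high, at the back; origin at its foot. Leave it.
Not all that is in view belongs to the job. What is shaped like the part that bears hopper_centre but yellow is not meant.

How it is judged:
On the way, in this order (a step that is already met when the one before it is completed fails the run):
1. the hopper is fully home on the collar and let go, lid shut, tab on the spout's side (z of hopper_centre in the frame of collar between 0.036 and 0.0425 m and horizontal distance between hopper_centre and collar below 0.005 m and angle between hopper_centre's own z axis and vertical below 0.06 rad and angle between the x axis of hopper_centre and the x axis of collar, either way round below 0.4 rad and x of hopper_hinge in the frame of collar above 0 m and value of joint hopper_lid below 0.08 rad and contact force between hopper and the fingers below 0.2 N), for 0.2 s.
2. the lid is on its way up in the fingers (value of joint hopper_lid above 0.5 rad and contact force between hopper_lid and the fingers above 0.3 N), for 0.2 s.
At the end, for the whole second after the job is handed in: The fingers hold the lid (over 0.3 N), still, 60 degrees open give or take 8.5 (0.90 to 1.20 rad); the hopper rests on the collar: at most 4.5 mm up from home, within 7 mm of its axis, tilted under 0.10 rad, tab side within 23 degrees of the grinder's front (value of joint hopper_lid between 0.9 and 1.2 rad and velocity of joint hopper_lid between -0.1 and 0.1 rad/s and contact force between hopper_lid and the fingers above 0.3 N and z of hopper_centre in the frame of collar between 0.036 and 0.0445 m and horizontal distance between hopper_centre and collar below 0.007 m and angle between hopper_centre's own z axis and vertical below 0.1 rad and angle between the x axis of hopper_centre and the x axis of collar, either way round below 0.4 rad and x of hopper_hinge in the frame of collar above 0 m and linear speed of hopper below 0.03 m/s); the arm keeps its last pose, push and grip.
It fails at once if the mug, scoop, teaspoon, salt cellar or pepper mill is shoved more than 25 mm (distance of any of mug, scoop, teaspoon, salt_cellar, pepper_mill from where it was at the start of the episode above 0.025 m).
It fails at once if the mug or the pepper mill is knocked over (angle between any of mug, pepper_mill's own z axis and vertical above 0.5 rad).
It also fails if it takes over 45 s, if anything falls off the work surface, if the arm or the gripper's body presses on something with over 40 N, if the wrist force passes 120 N, or if a joint passes its speed limit or range.

## Robot

A 6-joint arm with a two-finger parallel gripper is mounted at the origin on a cart in front of the work surface, level with it; the furniture and walls round the work are solid. World frame = base frame: x ahead of the robot, y to its left, z up, the work surface at z = 0. Lengths are in m, angles in rad, forces in N, time in s.
With the tool pointing down it reaches from about 0.375 to 0.975 m from the base axis. Payload 3.8 kg.
Tool frame: the origin (TCP) lies between the finger pads; the fingertips stand 22 mm ahead of it and the grasp point (between the pads) lies 3 mm ahead of it; z points along the fingers, y is the direction in which the jaws open and shut (so a half turn about z gives the same grasp; the last joint's range is limited). The gripper opens to 85 mm and grips with 20 to 120 N. Pads are 22 mm wide; open, the fingers measure 114 mm over their backs; the gripper's body (76 mm by 85 mm) begins 54 mm behind the grasp point. The pads swing forward as they close: fully open they stand 13 mm farther back than shut.
Start: joints at [1.201, 0.264, 1.604, -0, 1.274, -0.037], TCP at [0.221, 0.638, 0.229] pointing down, gripper open.
Joint ranges: [-2.63, 2.63], [-0.94, 2.18], [0.31, 2.57], [-1.31, 4.45], [0, 2.66], [-2.55, 2.55]. Speed limits (rad/s): [2.57, 2.57, 3.14, 3.14, 3.14, 3.14].

## Interface

Orientations are given as a rotation vector (axis times angle).
In Python, from workcell import * gives the robot as it stands.
- The arm moves only by the tool step_arm, never from a script. Its argument "motion" is a list that holds one entry, the list of rows, each a list of 7 numbers: the finger opening in m, from 0 to 0.0854, then the shift along the world's x, y, z in m, then the turn, a rotation vector about the world's x, y, z in degrees. A call has exactly 8 rows; each row is the pose to reach, as a shift and turn from the pose measured when the call began; what a row does not reach only later rows make up. A row lasts 1/8 s, in which the tool goes at most 62.5 mm and 10.7 degrees, less where a joint would pass 70% of its speed; a pose out of reach is approached as far as the arm can. A call with a gripper value outside its range is refused whole. The fingers move at their own pace and stop on an object; "newtons" is the grip in N (left out, the last holds). Time passes only in rows, so rows that repeat a pose let the fingers close, or fill a call up. It gives the time, the measured TCP pose, the force and the opening at its end, in the units of the state.
- read_state(): the state, without advancing time (a new reading comes with each control period).
- read_camera(name): name is "side" or "top"; returns (picture, depth): 400x640x3 uint8, blue, green, red; 400x640 float32, m along the optical axis (not along the pixel's ray), 0 where there is no reading.
- get_calibration(name): a dict with "K" (3x3 intrinsics, pixels), "dist_coeffs" ([k1, k2, p1, p2, k3] as OpenCV has them; the pictures are not rectified), "world_from_camera" (4x4, takes a point from camera to world coordinates). Camera axes: x right, y down, z forward; pixel columns grow to the right and rows downward; lengths in m; the calibration is good to about 2 mm. A picture is of the moment at which its call begins. get_calibration takes no time and is no camera call.
- finish_job(): hands the job in, once; it reports no verdict.
Trained networks look in the newest picture that a camera, given by its name, has taken for a name from the list of things; names that differ only in an ending like _2 or _b are one class to them, and where a whole thing is asked for, a point or a joint stands for the part that bears it (a point fixed in the world has none). Each returns a list of dicts, best first, with "score" (0 to 1); they miss things now and then, are a little off and sometimes report something else, mostly with a low value. They report only what shows in the picture. A call takes as long as a camera call. They do not tell look-alikes from the thing itself.
- spot_in(camera, thing): "xyz" ([x, y, z] in m, in the coordinates of the camera as it stood for that picture, good to about 4 mm: the middle of the surface that is visible of it).
- regions_of(camera, thing): "region" (400x640 bool, what is visible of it).
The state is a dict: "time": time; "q": joint angles; "joint_vel": joint speeds; "joint_torque": joint torques, N m; "tool_pos": TCP position; "tcp_rot": TCP orientation; "wrist_force": force on the tool from outside, world axes, zero at the start; "torque": the same for the moment, N m; "width": opening from 0.0 (shut) to 1.0 (fully open).
Only numpy, scipy, OpenCV 4.12 (cv2) and the standard library are available. Lean on these libraries where they do the work, as an engineer would, in place of code of your own. Each camera call takes 0.05 s, during which the arm holds its last target. There are 200 camera calls.

## Working session

There is one attempt and no reset: what is moved stays moved. The work goes in short steps, Python scripts to look and compute and a tool call to move; the robot and the scene stay as the last step left them, time stands still between calls to the robot, and variables do not carry over. Pictures are saved under pics/ and viewed, on a budget of 10 in all, crops included, one or two more only if the job needs it, and the job is handed in when it is done.

Besides the shell and the picture viewer there is one more tool, called after "Call:" as name(argument=value, ...), one argument or row to a line, values as JSON. step_arm: Moves the arm, as the interface text tells. Its arguments: {"type":"object","properties":{"motion":{"type":"array"},"newtons":{"type":"number"}},"required":["motion"]}

```bash
ls; mkdir -p pics; cat > h.py <<'E'
from workcell import *
import numpy as np, cv2
def unproj(cam,uv,d):
    c=get_calibration(cam);K=np.array(c["K"]);T=np.array(c["world_from_camera"])
    p=cv2.undistortPoints(np.array(uv,float).reshape(-1,1,2),K,np.array(c["dist_coeffs"],float)).reshape(-1,2)
    d=np.array(d,float).reshape(-1)
    P=np.c_[p*d[:,None],d]
    return P@T[:3,:3].T+T[:3,3]
def proj(cam,P):
    c=get_calibration(cam);T=np.linalg.inv(np.array(c["world_from_camera"]))
    Q=np.atleast_2d(P)@T[:3,:3].T+T[:3,3]
    return cv2.projectPoints(Q,np.zeros(3),np.zeros(3),np.array(c["K"]),np.array(c["dist_coeffs"],float))[0].reshape(-1,2)
def cloud(cam,mask,d):
    v,u=np.nonzero(mask&(d>0)); return unproj(cam,np.c_[u,v],d[v,u])
def toworld(cam,p):
    T=np.array(get_calibration(cam)["world_from_camera"]);return T[:3,:3]@np.array(p)+T[:3,3]
E
python3 - <<'E'
from h import *
np.set_printoptions(precision=4,suppress=True)
print(read_state())
for c in("side","top"):
    im,d=read_camera(c);cv2.imwrite(f"pics/{c}0.png",im);np.save(f"pics/{c}0.npy",d)
    print(c,np.array(get_calibration(c)["world_from_camera"]),get_calibration(c)["K"])
    for t in["grinder","hopper_centre","lid_tab","collar","mug","scoop","teaspoon","salt_cellar","pepper_mill","hopper_hinge"]:
        try: print(t,[(round(r["score"],2),toworld(c,r["xyz"]).round(3)) for r in spot_in(c,t)[:3]])
        except Exception as e: print(t,e)
E
```

```text
pics
{'time': 0.0, 'q': array([ 1.2011,  0.2648,  1.6054,  0.    ,  1.2737, -0.0369]), 'joint_vel': array([ 0.0006, -0.0005, -0.0007,  0.0005, -0.0006, -0.0005]), 'joint_torque': array([ -0.    , -51.5086, -36.7324,   0.0002,   0.0125,   0.    ]), 'tool_pos': array([0.2202, 0.6373, 0.2273]), 'tcp_rot': array([-0.5203, -3.0977,  0.0035]), 'wrist_force': array([0.0987, 0.4552, 0.4014]), 'torque': array([0.0371, 0.0284, 0.0479]), 'width': 0.9983555996203418}
side [[ 0.5518 -0.7212  0.4188  0.0143]
 [-0.8339 -0.4688  0.2913 -0.4121]
 [-0.0137 -0.51   -0.8601  1.1351]
 [ 0.      0.      0.      1.    ]] [[466.1239   0.     324.0247]
 [  0.     466.1239 194.6484]
 [  0.       0.       1.    ]]
grinder [(0.74, array([ 0.42 , -0.255,  0.149]))]
hopper_centre [(0.93, array([0.445, 0.104, 0.092])), (0.7, array([0.419, 0.25 , 0.082])), (0.53, array([ 0.549, -0.389,  0.008]))]
lid_tab [(0.89, array([0.425, 0.259, 0.092])), (0.59, array([0.448, 0.12 , 0.091]))]
collar [(0.91, array([ 0.42 , -0.253,  0.146]))]
mug [(0.57, array([ 0.638, -0.037,  0.056]))]
scoop [(0.68, array([ 0.452, -0.06 ,  0.01
[... 593 characters left out ...]
-0.243,  0.148]))]
hopper_centre [(0.88, array([0.418, 0.256, 0.088])), (0.58, array([0.44 , 0.111, 0.092]))]
lid_tab [(0.79, array([0.422, 0.262, 0.088])), (0.56, array([0.446, 0.116, 0.09 ]))]
collar [(0.98, array([ 0.425, -0.246,  0.149]))]
mug [(0.85, array([ 0.644, -0.032,  0.038]))]
scoop [(0.59, array([ 0.441, -0.062,  0.012]))]
teaspoon [(0.66, array([ 0.426, -0.239,  0.15 ])), (0.47, array([ 0.549, -0.385,  0.004]))]
salt_cellar [(0.59, array([0.636, 0.184, 0.054]))]
pepper_mill [(0.76, array([0.664, 0.081, 0.115])), (0.43, array([ 0.648, -0.03 ,  0.035])), (0.28, array([0.439, 0.111, 0.089]))]
hopper_hinge [(0.79, array([0.422, 0.26 , 0.087])), (0.63, array([0.44 , 0.113, 0.084]))]
```

View pics/side0.png

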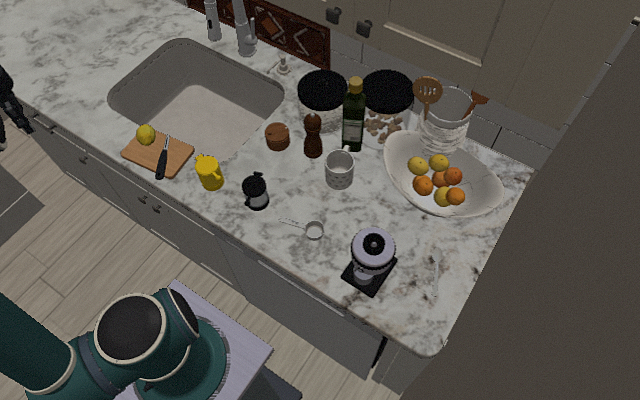

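```bash
python3 - <<'E'
import cv2
from h import *
im=cv2.imread("pics/top0.png")
out=[]
for P in([.425,.25,.09],[.445,.11,.09],[.425,-.25,.15]):
    u,v=proj("top",P)[0].astype(int);print(u,v)
    u=max(u,50);v=max(v,50);out.append(cv2.resize(im[v-50:v+50,u-50:u+50],(260,260),interpolation=2))
b=cv2.resize(im,(780,488)); 
cv2.imwrite("pics/crop0.png",np.hstack(out))
E
```

```text
206 217
254 219
377 245
```

View pics/crop0.png

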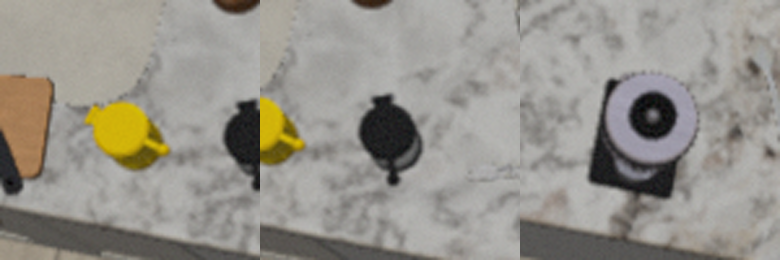

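Candidates in the side picture: the yellow look-alike at (209,172), and the clear tube with black lid at (256,192). The second fits the description, and the close crop confirms it: black lid, ball tab towards the robot, hinge at the back. The collar is at (374,243) with the spout facing the robot. Next I'll measure poses.

```bash
python3 - <<'E'
from h import *
np.set_printoptions(precision=4,suppress=True)
d={c:np.load(f"pics/{c}0.npy") for c in("top","side")}
im={c:cv2.imread(f"pics/{c}0.png") for c in d}
def onplane(c,uv,z):
    a=unproj(c,uv,np.ones(len(uv)));b=unproj(c,uv,np.ones(len(uv))*2);t=((z-a[:,2])/(b-a)[:,2])[:,None];return a+t*(b-a)
print("tab,hinge top",onplane("top",[[254.8,237.5],[251,207.5]],.084))
def circ(P):
    h=cv2.convexHull(P[:,:2].astype(np.float32)).reshape(-1,2); A=np.c_[2*h,np.ones(len(h))];s=np.linalg.lstsq(A,(h**2).sum(1),rcond=None)[0];return s[:2],np.sqrt(s[2]+s[:2]@s[:2])
vv,uu=np.mgrid[:400,:640]; 
for c in d:
    P=unproj(c,np.c_[uu.ravel(),vv.ravel()],d[c].ravel());
    ok=(d[c].ravel()>0)
    g=im[c].max(2).ravel()
    n=lambda x,y,r:np.hypot(P[:,0]-x,P[:,1]-y)<r
    m=ok&n(.445,.11,.065)&(P[:,2]>.05)&(g<90)
    Q=P[m];print(c,"hopper dark",len(Q),np.percentile(Q[:,2],[5,50,95]))
    # lid pixels projected on z=.087 plane
    mm=m.reshape(400,640)
    uv=np.c_[uu[mm],vv[mm]];R=onplane(c,uv,.087)
    R=R[P[m][:,2]>.075];
    print(" mean",R.mean(0));
    far=R[np.argsort(np.hypot(*(R[:,:2]-np.median(R[:,:2],axis=0)).T))[-12:],:2];print(far)
    core=R[np.hypot(*(R[:,:2]-np.median(R[:,:2],axis=0)).T)<.036];print(" circ",circ(core),core.mean(0))
    m=ok&n(.425,-.25,.07)&(P[:,2]>.14)&(P[:,2]<.16);print("head",m.sum(),P[m].mean(0),np.median(P[m][:,2]),circ(P[m]))
    m=ok&n(.425,-.25,.035)&(P[:,2]>.155);print("collar",m.sum(),P[m].mean(0),np.percentile(P[m][:,2],[5,50,95]),circ(P[m]))
    m=ok&n(.42,-.25,.13)&(P[:,2]>.004)&(P[:,2]<.05)&(g<70);
    r=cv2.minAreaRect(P[m][:,:2].astype(np.float32));print("base",m.sum(),r,np.median(P[m][:,2]))
    print(cv2.boxPoints(r))
E
```

```text
tab,hinge top [[0.3942 0.0987 0.084 ]
 [0.4801 0.1296 0.084 ]]
top hopper dark 436 [0.0769 0.0864 0.0918]
 mean [0.4436 0.1163 0.087 ]
[[0.3953 0.098 ]
 [0.3959 0.0951]
 [0.3964 0.0922]
 [0.3913 0.1031]
 [0.3919 0.1002]
 [0.3924 0.0973]
 [0.393  0.0945]
 [0.3935 0.0916]
 [0.3885 0.1024]
 [0.389  0.0995]
 [0.3896 0.0967]
 [0.3901 0.0938]]
 circ (array([0.4449, 0.1171]), np.float64(0.032337141588953434)) [0.4453 0.1167 0.087 ]
head 832 [ 0.4379 -0.2461  0.1495] 0.14928583680759144 (array([ 0.4397, -0.247 ]), np.float64(0.05013406331753898))
collar 207 [ 0.4378 -0.2468  0.1638] [0.156  0.1642 0.1714] (array([ 0.4349, -0.2452]), np.float64(0.025905450164280055))
base 321 ((0.43948978185653687, -0.2480662316083908), (0.09708698093891144, 0.12453364580869675), 88.6796875) 0.015120159570582548
[[ 0.3761 -0.2952]
 [ 0.5006 -0.298 ]
 [ 0.5029 -0.201 ]
 [ 0.3784 -0.1981]]
side hopper dark 537 [0.0682 0.088  0.0918]
 mean [0.4443 0.1142 0.087 ]
[[0.3947 0.0966]
 [0.3933 0.0988]
 [0.3919 0.101 ]
 [0.3952 0.0904]
 [0.3938 0.0926]
 [0.3923 0.0948]
 [0.3909 0.097 ]
 [0.3895 0.0991]
 [0.3928 0.0886]
 [0.3914 0.0908]
 [0.39   0.0929]
 [0.3886 0.0951]]
 circ (array([0.4449, 0.1149]), np.float64(0.03326530014306596)) [0.4455 0.1144 0.087 ]
head 1101 [ 0.437  -0.2505  0.15  ] 0.15000961456745054 (array([ 0.4418, -0.2484]), np.float64(0.05010704864895029))
collar 293 [ 0.4384 -0.2487  0.1639] [0.1558 0.1645 0.1714] (array([ 0.4353, -0.2449]), np.float64(0.025594540195759182))
base 741 ((0.43957585096359253, -0.24796251952648163), (0.09778937697410583, 0.13134236633777618), 88.75804138183594) 0.015783331862119665
[[ 0.3729 -0.2954]
 [ 0.5042 -0.2983]
 [ 0.5063 -0.2005]
 [ 0.375  -0.1977]]
```

The measurements agree with the given sizes:

| Item | Position (x, y) | Yaw | Check |
|---|---|---|---|
| Hopper | (0.445, 0.116) | about +20° | ball 56 mm out, as specified |
| Collar | (0.440, -0.248) | about -1.3° | – |

The tool's y axis is at yaw 71° and needs to be at 110°.

Call:
step_arm(
  motion=[
    [[0.0854,0.028,-0.062,0,0,0,5],[0.0854,0.055,-0.125,0,0,0,10],[0.0854,0.083,-0.187,0,0,0,15],[0.0854,0.11,-0.25,0,0,0,20],[0.0854,0.137,-0.31,0,0,0,25],[0.0854,0.165,-0.375,0,0,0,30],[0.0854,0.195,-0.44,0,0,0,35],[0.0854,0.225,-0.5,-0.01,0,0,39.3]],
  ],
  newtons=80,
)

```text
time: 2.1
tool_pos: [0.4255, 0.1801, 0.2241]
tcp_rot: [-0.556, 3.089, 0.001]
wrist_force: [1.2, 0.8, 0.3]
width: 0.999
```

Call:
step_arm(
  motion=[
    [[0.0854,0.02,-0.05,-0.01,0,0,0],[0.0854,0.0195,-0.064,-0.03,0,0,0],[0.0854,0.0195,-0.064,-0.06,0,0,0],[0.0854,0.0195,-0.064,-0.08,0,0,0],[0.0854,0.0195,-0.064,-0.08,0,0,0],[0.0854,0.0195,-0.064,-0.08,0,0,0],[0.0854,0.0195,-0.064,-0.08,0,0,0],[0.0854,0.0195,-0.064,-0.08,0,0,0]],
  ],
)

```text
time: 3.1
tool_pos: [0.4456, 0.1164, 0.145]
tcp_rot: [-0.556, 3.087, 0.001]
wrist_force: [0.1, -0.1, 0.9]
width: 0.997
```

```bash
python3 - <<'E'
from h import *
s=read_state();print(s["tool_pos"],s["tcp_rot"])
out=[]
for c in("side","top"):
    im,d=read_camera(c);u,v=proj(c,[.445,.116,.1])[0].astype(int);out.append(cv2.resize(im[v-60:v+60,u-60:u+60],(400,400),interpolation=2))
cv2.imwrite("pics/above.png",np.hstack(out))
E
```

```text
[0.4456345  0.1163628  0.14502285] [-5.55778325e-01  3.08742239e+00  8.64790307e-04]
```

View pics/above.png

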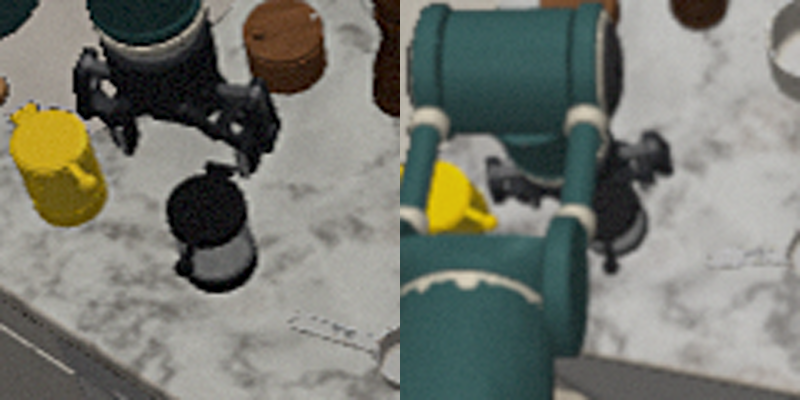

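The fingers straddle the black-lidded hopper in both views (side lid at crop (207,210), top ball at crop (611,265)). Descending now.

Call:
step_arm(
  motion=[
    [[0.0854,0,0,-0.025,0,0,0],[0.0854,0,0,-0.055,0,0,0],[0.0854,0,0,-0.08,0,0,0],[0.0854,0,0,-0.093,0,0,0],[0.0854,0,0,-0.093,0,0,0],[0.05,0,0,-0.093,0,0,0],[0.05,0,0,-0.093,0,0,0],[0.05,0,0,-0.093,0,0,0]],
  ],
  newtons=80,
)

```text
time: 4.2
tool_pos: [0.4464, 0.1168, 0.0535]
tcp_rot: [-0.555, 3.086, 0.002]
wrist_force: [-2.3, 1.6, 6.2]
width: 0.722
```

Call:
step_arm(
  motion=[
    [[0.04,0,0,0,0,0,0],[0.04,0,0,0.03,0,0,0],[0.04,0,0,0.08,0,0,0],[0.04,0,0,0.13,0,0,0],[0.04,0,0,0.18,0,0,0],[0.04,0,0,0.2,0,0,0],[0.04,0,0,0.2,0,0,0],[0.04,0,0,0.2,0,0,0]],
  ],
)

```text
time: 5.2
tool_pos: [0.4454, 0.1166, 0.2515]
tcp_rot: [-0.556, 3.089, 0.002]
wrist_force: [0.5, -0.3, -5.4]
width: 0.717
```

Call:
step_arm(
  motion=[
    [[0.04,-0.001,-0.04,0.01,0,0,-2.5],[0.04,-0.001,-0.095,0.01,0,0,-6],[0.04,-0.002,-0.15,0.01,0,0,-9],[0.04,-0.003,-0.205,0.01,0,0,-12],[0.04,-0.004,-0.26,0.01,0,0,-15],[0.04,-0.005,-0.315,0.01,0,0,-18],[0.04,-0.005,-0.355,0.01,0,0,-21.5],[0.04,-0.005,-0.365,0.01,0,0,-21.5]],
  ],
)

```text
time: 6.2
tool_pos: [0.4389, -0.2502, 0.2587]
tcp_rot: [-0.036, -3.141, -0.003]
wrist_force: [0.1, 0.7, -4.7]
width: 0.717
```

Call:
step_arm(
  motion=[
    [[0.04,0,0,0,0,0,0],[0.04,0,0,0,0,0,0],[0.04,0,0,0,0,0,0],[0.04,0,0,0,0,0,0],[0.04,0,0,0,0,0,0],[0.04,0,0,0,0,0,0],[0.04,0,0,0,0,0,0],[0.04,0,0,0,0,0,0]],
  ],
)

```text
time: 7.2
tool_pos: [0.4389, -0.2503, 0.2587]
tcp_rot: [-0.036, -3.141, -0.003]
wrist_force: [-0.1, -0.5, -6.0]
width: 0.721
```

```bash
python3 - <<'E'
from h import *
np.set_printoptions(precision=4,suppress=True)
s=read_state();print(s["time"],s["tool_pos"],s["tcp_rot"])
out=[]
for c in("side","top"):
    im,d=read_camera(c);np.save(f"pics/{c}1.npy",d);cv2.imwrite(f"pics/{c}1.png",im)
    u,v=proj(c,[.44,-.248,.2])[0].astype(int);out.append(cv2.resize(im[v-60:v+60,u-60:u+60],(400,400),interpolation=2));print(u,v)
    for t in("hopper_centre","lid_tab"): print(c,t,[(round(r["score"],2),toworld(c,r["xyz"]).round(4)) for r in spot_in(c,t)])
cv2.imwrite("pics/over.png",np.hstack(out))
E
```

```text
7.2 [ 0.4389 -0.2503  0.2587] [-0.0357 -3.141  -0.0033]
374 236
side hopper_centre [(0.82, array([ 0.4296, -0.2501,  0.2976]))]
side lid_tab [(0.79, array([ 0.4284, -0.2465,  0.295 ])), (0.54, array([ 0.4312, -0.2466,  0.2987]))]
379 236
top hopper_centre [(0.6, array([0.417 , 0.2549, 0.0885])), (0.53, array([ 0.4129, -0.2452,  0.2933]))]
top lid_tab [(0.83, array([0.4245, 0.2663, 0.0905])), (0.54, array([ 0.414 , -0.2439,  0.2932]))]
```

View pics/over.png

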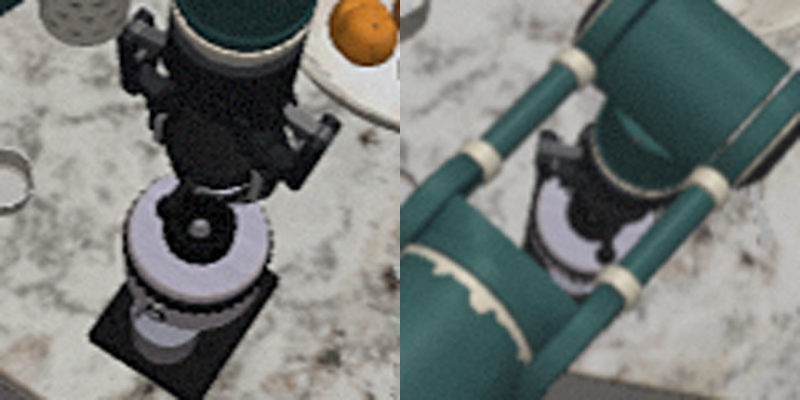

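```bash
python3 - <<'E'
from h import *
np.set_printoptions(precision=4,suppress=True)
for c,uv in(("top",[380.8,251.6]),("side",[363.5,237.5])):
    d=np.load(f"pics/{c}1.npy");a,b=unproj(c,[uv,uv],[1,2]);print(c,a+(.289-a[2])/(b-a)[2]*(b-a))
    u,v=map(round,uv)
    m=np.zeros(d.shape,bool);m[v-2:v+3,u-2:u+3]=1;P=cloud(c,m,d);print(" z>.26 pts",np.median(P[P[:,2]>.26],axis=0))
    m[:]=1;P=cloud(c,m,d);Q=P[(np.hypot(P[:,0]-.44,P[:,1]+.248)<.07)&(P[:,2]>.15)&(P[:,2]<.232)];print(" tube",len(Q))
    Q=Q[(Q[:,2]>.195)];print(Q[:,0].min(),Q[:,1].min(),Q[:,1].max(),len(Q))
E
```

```text
top [ 0.3863 -0.2497  0.289 ]
 z>.26 pts [ 0.3835 -0.249   0.296 ]
 tube 228
0.4857275589659199 -0.2277832524729096 -0.2188967830719192 12
side [ 0.3863 -0.2466  0.289 ]
 z>.26 pts [ 0.3824 -0.2496  0.2969]
 tube 694
0.43784174958666855 -0.2766917682232602 -0.24963032099083102 10
```

Call:
step_arm(
  motion=[
    [[0.04,0.0015,0.0015,0,0,0,0],[0.04,0.0015,0.0015,-0.012,0,0,0],[0.04,0.0015,0.0015,-0.024,0,0,0],[0.04,0.0015,0.0015,-0.032,0,0,0],[0.04,0.0015,0.0015,-0.036,0,0,0],[0.04,0.0015,0.0015,-0.04,0,0,0],[0.04,0.0015,0.0015,-0.044,0,0,0],[0.04,0.0015,0.0015,-0.044,0,0,0]],
  ],
)

```text
time: 8.5
tool_pos: [0.447, -0.2502, 0.226]
tcp_rot: [0.036, 3.124, -0.005]
wrist_force: [-2.4, 8.4, 38.4]
width: 0.721
```

```bash
python3 - <<'E'
from h import *
np.set_printoptions(precision=4,suppress=True)
s=read_state();print(s["tool_pos"],s["wrist_force"],s["torque"])
out=[]
for c in("side","top"):
    im,d=read_camera(c);np.save(f"pics/{c}2.npy",d);cv2.imwrite(f"pics/{c}2.png",im)
    u,v=proj(c,[.44,-.248,.19])[0].astype(int);out.append(cv2.resize(im[v-40:v+40,u-40:u+40],(400,400),interpolation=2));print(u,v)
cv2.imwrite("pics/stuck.png",np.hstack(out))
E
```

```text
[ 0.447  -0.2502  0.226 ] [-2.441   8.3665 38.4113] [1.9776 0.0826 0.1613]
373 238
378 237
```

View pics/stuck.png

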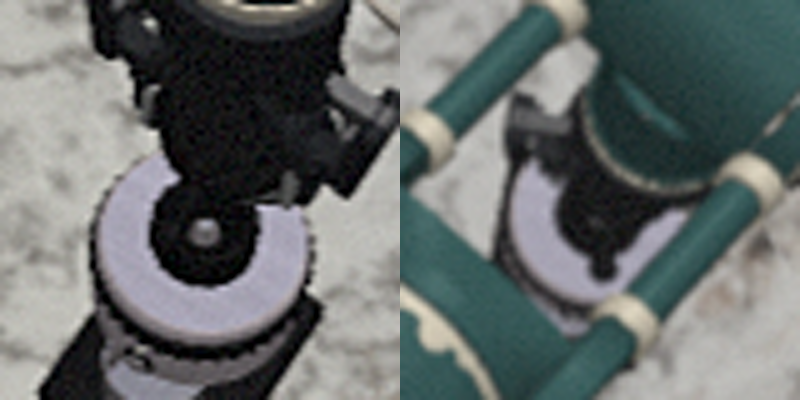

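```bash
python3 - <<'E'
from h import *
out=[]
t=np.linspace(0,2*np.pi,60)
for c in("side","top"):
    im=cv2.imread(f"pics/{c}2.png");d=np.load(f"pics/{c}2.npy")
    u,v=proj(c,[.44,-.248,.2])[0].astype(int);I=cv2.resize(im[v-40:v+40,u-40:u+40],(400,400),interpolation=2)
    I=np.clip(I.astype(int)*2+20,0,255).astype(np.uint8)
    for x,z,r,col in((.4400,.17,.0215,(0,255,0)),(.4455,.1725,.032,(0,0,255)),(.4455,.2615,.032,(255,255,0)),(.4455-.056,.2565,.008,(255,0,255))):
        y=-.248 if z==.17 else -.2502
        p=(proj(c,np.c_[x+r*np.cos(t),y+r*np.sin(t),z+0*t])-[u-40,v-40])*5
        cv2.polylines(I,[p.astype(int)],True,col,1)
    out.append(I)
    m=np.zeros(d.shape,bool);m[v-40:v+40,u-40:u+40]=1;P=cloud(c,m,d);Q=P[(np.hypot(P[:,0]-.445,P[:,1]+.25)<.036)]
    print(c,np.histogram(Q[:,2],bins=np.arange(.14,.36,.01)))
cv2.imwrite("pics/ov.png",np.hstack(out))
E
```

```text
side (array([122, 249, 135,  29,   2,   5,   1,   1,   3,  13, 109, 242, 108,
         8,  18,  20,  64,  35,  33,  20,  13]), array([0.14, 0.15, 0.16, 0.17, 0.18, 0.19, 0.2 , 0.21, 0.22, 0.23, 0.24,
       0.25, 0.26, 0.27, 0.28, 0.29, 0.3 , 0.31, 0.32, 0.33, 0.34, 0.35]))
top (array([67, 66, 56, 13,  0,  0,  0,  0,  0,  9, 62, 29,  1,  0,  0,  3,  6,
        4,  0,  0,  0]), array([0.14, 0.15, 0.16, 0.17, 0.18, 0.19, 0.2 , 0.21, 0.22, 0.23, 0.24,
       0.25, 0.26, 0.27, 0.28, 0.29, 0.3 , 0.31, 0.32, 0.33, 0.34, 0.35]))
```

View pics/ov.png

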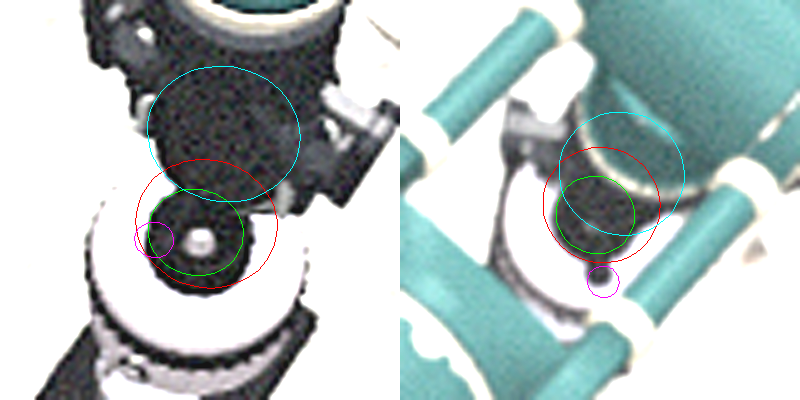

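```bash
python3 - <<'E'
from h import *
np.set_printoptions(precision=4,suppress=True)
A=[]
for c in("side","top"):
    d=np.load(f"pics/{c}2.npy");im=cv2.imread(f"pics/{c}2.png")
    m=(d>0)&(im.max(2)<90);P=cloud(c,m,d);Q=P[(np.hypot(P[:,0]-.44,P[:,1]+.25)<.05)&(P[:,2]>.23)&(P[:,2]<.272)]
    for k in range(3):
        B=np.c_[Q[:,:2]-[.445,-.25],np.ones(len(Q))];s=np.linalg.lstsq(B,Q[:,2],rcond=None)[0];r=Q[:,2]-B@s;Q=Q[abs(r)<2.5*r.std()]
    print(c,len(Q),s,r.std(),Q.mean(0),Q.min(0),Q.max(0))
    d1=np.load(f"pics/{c}1.npy");im1=cv2.imread(f"pics/{c}1.png")
    P=cloud(c,(d1>0)&(im1.max(2)<90),d1);Q=P[(np.hypot(P[:,0]-.44,P[:,1]+.25)<.05)&(P[:,2]>.27)&(P[:,2]<.31)]
    for k in range(3):
        B=np.c_[Q[:,:2]-[.445,-.25],np.ones(len(Q))];s=np.linalg.lstsq(B,Q[:,2],rcond=None)[0];r=Q[:,2]-B@s;Q=Q[abs(r)<2.5*r.std()]
    print(c,"before",len(Q),s,r.std(),Q.mean(0),Q.min(0),Q.max(0))
E
```

```text
side 514 [ 0.5518 -0.0081  0.2592] 0.0024986546836819027 [ 0.4333 -0.2486  0.2527] [ 0.3919 -0.2928  0.23  ] [ 0.4557 -0.2072  0.2671]
side before 496 [0.0166 0.0119 0.2933] 0.002193869777546185 [ 0.4278 -0.2487  0.2932] [ 0.39   -0.2934  0.2875] [ 0.4512 -0.2076  0.2985]
top 121 [ 0.4712 -0.0107  0.2571] 0.00282853501697156 [ 0.4188 -0.2439  0.2447] [ 0.3929 -0.2698  0.2306] [ 0.4361 -0.2208  0.2565]
top before 134 [-0.0338  0.037   0.2907] 0.002261992410340445 [ 0.4143 -0.2444  0.292 ] [ 0.3907 -0.2848  0.2851] [ 0.4284 -0.2155  0.2967]
```

The hopper has pitched about 27° in the pads: its foot caught on the collar's rim. I'll take it back to the worktop at its old place, set it upright and re-grasp.

Call:
step_arm(
  motion=[
    [[0.04,-0.004,0,0.03,0,0,0],[0.04,-0.004,0,0.06,0,0,0],[0.04,-0.004,0.04,0.07,0,0,0],[0.04,-0.004,0.1,0.07,0,0,0],[0.04,-0.004,0.16,0.06,0,0,0],[0.04,-0.004,0.22,0.04,0,0,0],[0.04,-0.004,0.28,0.02,0,0,0],[0.04,-0.004,0.34,-0.01,0,0,0]],
  ],
)

```text
time: 9.6
tool_pos: [0.4427, 0.0863, 0.2177]
tcp_rot: [0.035, 3.123, -0.005]
wrist_force: [0.8, -0.0, -4.9]
width: 0.72
```

```bash
cat > fit.py <<'E'
from h import *
from scipy.optimize import minimize
t=np.linspace(0,2*np.pi,72)
def sil(c,circles,x,y,z0=0,shape=(400,640),S=8):
    P=np.vstack([np.c_[x+r*np.cos(t),y+r*np.sin(t),z0+z+0*t] for r,z in circles]);return P
def fit(c,mask,circles,x0,S=8):
    v,u=np.nonzero(mask);o=np.array([u.min()-6,v.min()-6]);w=(np.array([u.max(),v.max()])-o+7)*S
    M=cv2.resize(mask[o[1]:o[1]+w[1]//S,o[0]:o[0]+w[0]//S].astype(np.float32),tuple(int(a) for a in w),interpolation=cv2.INTER_LINEAR)>.5
    def f(p):
        uv=(proj(c,sil(c,circles,*p))-o+.5)*S;h=cv2.convexHull(uv.astype(np.float32)).astype(int)
        I=np.zeros(M.shape,np.uint8);cv2.fillConvexPoly(I,h,1);return (I.astype(bool)!=M).sum()/S/S
    r=minimize(f,x0,method="Nelder-Mead",options=dict(initial_simplex=np.array(x0)+np.array([[0,0],[.006,0],[0,.006]]),xatol=1e-4));return r.x,r.fun,mask.sum()
if __name__=="__main__":
    np.set_printoptions(precision=4,suppress=True)
    for c in("top","side"):
        im=cv2.imread(f"pics/{c}0.png");d=np.load(f"pics/{c}0.npy");g=im.max(2)
        P=unproj(c,np.c_[np.tile(np.arange(640),400),np.repeat(np.arange(400),640)],d.ravel()).reshape(400,640,3)
        near=np.hypot(P[...,0]-.44,P[...,1]+.248)<.04
        m=(near&(g<120)&(P[...,2]>.135)).astype(np.uint8);m=cv2.morphologyEx(m,cv2.MORPH_CLOSE,np.ones((7,7)))>0
        print(c,"collar",fit(c,m,[(.0255,.15),(.0255,.164),(.0215,.17)],[.44,-.248]))
        # head bright ring + collar
        m=(np.hypot(P[...,0]-.44,P[...,1]+.248)<.07)&((g>140)|(near&(P[...,2]>.14)))&(P[...,2]>.143)
        m=cv2.morphologyEx(m.astype(np.uint8),cv2.MORPH_CLOSE,np.ones((7,7)))>0
        print(c,"head",fit(c,m,[(.05,.15),(.0255,.164),(.0215,.17)],[.44,-.248]))
E
python3 fit.py
```

```text
top collar (array([ 0.4419, -0.2479]), np.float64(12.5625), np.int64(279))
top head (array([ 0.4439, -0.2467]), np.float64(107.65625), np.int64(903))
side collar (array([ 0.4433, -0.2478]), np.float64(15.578125), np.int64(411))
side head (array([ 0.446 , -0.2485]), np.float64(172.625), np.int64(1181))
```

Call:
step_arm(
  motion=[
    [[0.04,0,0.015,-0.05,0,1.06,0],[0.04,0,0.019,-0.1,0,1.06,0],[0.04,0,0.019,-0.13,0,1.06,0],[0.04,0,0.019,-0.145,0,1.06,0],[0.04,0,0.019,-0.152,0,1.06,0],[0.04,0,0.019,-0.158,0,1.06,0],[0.04,0,0.019,-0.16,0,1.06,0],[0.04,0,0.019,-0.16,0,1.06,0]],
  ],
  newtons=20,
)

```text
time: 10.6
tool_pos: [0.4441, 0.1054, 0.0591]
tcp_rot: [0.036, 3.139, -0.004]
wrist_force: [-0.5, -0.4, 0.7]
width: 0.717
```

Call:
step_arm(
  motion=[
    [[0.04,0,0,-0.004,0,0,0],[0.04,0,0,-0.006,0,0,0],[0.04,0,0,-0.006,0,0,0],[0.0854,0,0,-0.006,0,0,0],[0.0854,0,0,-0.006,0,0,0],[0.0854,0,0,-0.006,0,0,0],[0.0854,0,0,0.03,0,0,0],[0.0854,0,0,0.08,0,0,0]],
  ],
  newtons=20,
)

```text
time: 11.6
tool_pos: [0.4421, 0.1051, 0.138]
tcp_rot: [-0.036, -3.139, 0.006]
wrist_force: [0.7, 0.2, -0.4]
width: 1.004
```

```bash
python3 - <<'E'
from fit import *
np.set_printoptions(precision=4,suppress=True)
s=read_state();print(s["time"],s["tool_pos"],s["tcp_rot"],s["wrist_force"])
out=[]
for c in("side","top"):
    im,d=read_camera(c);np.save(f"pics/{c}3.npy",d);cv2.imwrite(f"pics/{c}3.png",im)
    u,v=proj(c,[.44,.105,.07])[0].astype(int);out.append(cv2.resize(im[v-40:v+40,u-40:u+40],(400,400),interpolation=2));print(u,v)
    P=cloud(c,(d>0)&(im.max(2)<90),d);Q=P[(np.hypot(P[:,0]-.43,P[:,1]-.105)<.05)&(P[:,2]>.06)&(P[:,2]<.1)]
    for k in range(3):
        B=np.c_[Q[:,:2]-[.445,.105],np.ones(len(Q))];a=np.linalg.lstsq(B,Q[:,2],rcond=None)[0];r=Q[:,2]-B@a;Q=Q[abs(r)<2.5*r.std()]
    print(c,len(Q),a,r.std(),Q.mean(0),Q.min(0),Q.max(0))
cv2.imwrite("pics/put.png",np.hstack(out))
E
```

```text
11.6 [0.4421 0.1051 0.138 ] [-0.0359 -3.1388  0.0058] [ 0.7305  0.1743 -0.4042]
256 192
side 168 [-0.0385  0.0949  0.087 ] 0.0036908879160230897 [0.4554 0.1033 0.0866] [0.4216 0.0754 0.0757] [0.478  0.1314 0.0931]
256 223
top 47 [-0.0813  0.0619  0.0866] 0.0035145565100040783 [0.4429 0.103  0.0865] [0.4207 0.083  0.0793] [0.4724 0.1173 0.0935]
```

View pics/put.png

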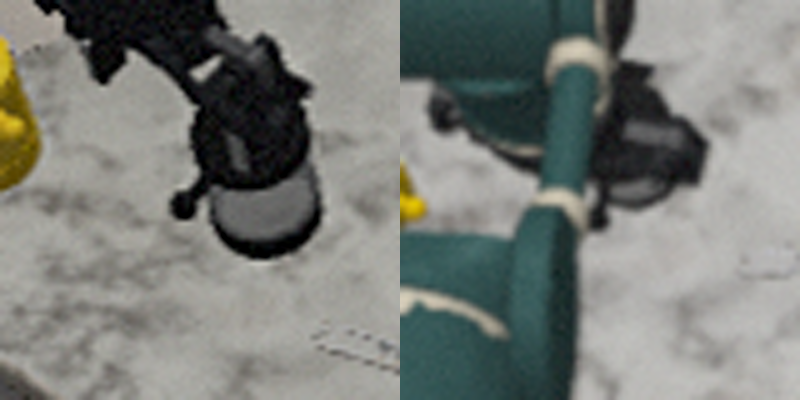

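```bash
python3 - <<'E'
from fit import *
from scipy.optimize import least_squares
np.set_printoptions(precision=4,suppress=True)
for c,uv in(("top",[255.4,226.4]),("side",[252.6,192.6])):
    a,b=unproj(c,[uv,uv],[1,2]);print(c,a+(.084-a[2])/(b-a)[2]*(b-a))
im=cv2.imread("pics/side3.png")
# foot silhouette extremes (rows below lid), from dark/gray vs bright marble
h=lambda p:proj("side",np.c_[p[0]+.032*np.cos(t),p[1]+.032*np.sin(t),0*t])
g=im.max(2)[206:246,240:300]
sub=g[6:40]
cols=slice(252,288)
for v in range(194,206): print(v,im.max(2)[v,250:288])
E
```

```text
top [0.4268 0.1042 0.084 ]
side [0.4287 0.1053 0.084 ]
194 [ 56   0   5   0   0 110 172 129  36  77 100 108 110 104 103 106 103  97
 104 103 102 101  92  97  97 101  92  73  49   0  82 150 171 171 170 170
 156 136]
195 [117  38   0   0  70 132 164 125  61  69  93 109 100 108 102 107 104 105
  98  97  95  95  94  96  99  98  81  60  23   0 119 180 171 168 165 168
 167 157]
196 [140 143 149 152 153 150 157 130  51  41  76  95 108 105 104 104 102 101
 101  94  94  96  96 100 100  79  55  28   0  11 130 175 172 162 158 163
 166 168]
197 [142 152 156 152 150 154 152 159 124   2  51  79  93 100 106 106 103 103
 101 100 100 109 102  92  85  63  31   4   0  76 140 165 161 158 154 151
 158 170]
198 [136 145 149 146 152 147 156 162 134  52   0  48  67  81  94  99  99 101
 106 103 100  86  71  57  49  38  12   0  51 120 155 159 158 154 150 157
 164 171]
199 [125 120 128 136 135 148 149 156 160 118   0   1  23  49  75  76  82  78
  75  79  71  55  40  15   9   1   0   7 109 159 156 147 141 143 161 166
 170 174]
200 [130 125 119 114 131 140 139 150 163 148  90   0   0   5  13   8  26  28
  28  23
[... 174 characters left out ...]
 3   0  35 113 160 149 140 140 142 148 163 171 169
 166 166]
202 [146 145 142 139 125 130 133 142 147 152 162 154 121  49  14   0   7   0
   0   2   0   0   0  50  62 102 138 149 154 155 151 153 155 166 168 161
 160 166]
203 [138 133 125 121 116 129 144 141 150 153 159 157 155 154 140  85  23  30
  10  13  66  75 123 158 139 136 130 140 158 160 160 164 165 168 159 158
 161 164]
204 [135 140 142 142 134 136 140 150 152 156 153 154 160 163 168 168 176 176
 176 173 163 152 145 153 150 143 143 152 163 164 164 167 169 163 167 166
 165 164]
205 [152 157 161 161 151 139 143 153 157 151 149 151 155 166 173 170 168 179
 175 164 147 133 136 142 151 156 161 166 169 171 168 169 165 164 166 171
 168 167]
```

```bash
python3 - <<'E'
from fit import *
from scipy.optimize import least_squares
def f(p):
    q=proj("side",np.c_[p[0]+.032*np.cos(t),p[1]+.032*np.sin(t),0*t]);return [q[:,1].max()-203.2,(q[:,0].min()+q[:,0].max())/2-268.7]
r=least_squares(f,[.46,.1]);print(r.x,r.fun)
im=cv2.imread("pics/side0.png");print(proj("side",[[.445,.116,0],[.392,.0965,.084]]))
for v in range(198,210):print(v,im.max(2)[v,240:275])
E
```

```text
[0.4847453  0.10650118] [ 5.68434189e-14 -5.68434189e-14]
[[257.51338214 202.00428666]
 [246.57897267 204.35369096]]
198 [150 154 152 146 140  99  55  42   3  14  45  85 100  98  94  93  95  98
  98 100  92  91  94  90  98  99  88  64  47 104 141 146 151 148 149]
199 [154 156 153 155 160 135  43  24  15  27  57  95  88  94  91  93  99 100
  96  91  97  92  92  92  92  94  85  58  34 105 154 151 153 150 143]
200 [154 153 156 150 169 143  28  13  14  42  87  88  84  86  91  93  93  95
  94  94  98  87  91  90  93  84  74  49   5 105 158 156 154 144 139]
201 [151 152 149 154 132  53  22  12  26  33  78  95  91  87  90  86  89  98
  95  97  91  97  89  86  85  77  55  26  10 115 161 156 148 142 135]
202 [127 134 141 133  89   1   8  20   9  18  65  98  95  93  85  86  86  90
  94  95  94  94  90  91  85  67  48   7   7 113 155 144 139 144 134]
203 [133 140 143 125  52   0  15  16   4  15  69  95  94  86  85  95  93  95
  96  91 100  94  94  86  62  42  11   0  77 137 158 146 133 131 127]
204 [139 143 138 132  98   0   3   6  17  21  67  96  91  94  93  92  93  93
  95  93  99  87  77  58  47  10   0  20 116 161 149 141 132 129 130]
205 [134 132 122 119 114  58   0   0   0  32  64  75  90  95  99  97 100  99
  92  84  79  66  61  21  12   0   0  71 141 155 132 118 126 129 139]
206 [123 109 114 123 134 141 135  88  44   5  23  40  61  78  66  77  72  76
  72  60  57  36  17   6   0   6  43 117 160 147 139 132 137 132 140]
207 [118 115 111 118 119 131 145 145  98   8   0  13  11  19  30  27  32  38
  21  10  20   0   5   0   0  41 115 154 157 151 150 145 149 133 129]
208 [143 133 133 121 113 123 132 136 142 120  41   0   0   6   4   0  11   4
  11   0   1   9   0   0  41 114 156 153 155 152 152 151 147 142 140]
209 [140 143 134 125 124 112 125 132 145 153 128  53  15   0   0   0   5   8
   0   0   0   0  44 122 154 148 150 154 151 154 150 151 161 154 155]
```

The hopper stands upright again, ball at side pixel (252.6,192.6), but it shifted to (0.4845,0.1055) with yaw near 0, so the tab already points the right way. Re-grasping with a firmer grip.

Call:
step_arm(
  motion=[
    [[0.0854,0.025,0,0.005,0,0,0],[0.0854,0.0425,0.0005,0.002,0,0,0],[0.0854,0.0425,0.0005,-0.03,0,0,0],[0.0854,0.0425,0.0005,-0.06,0,0,0],[0.0854,0.0425,0.0005,-0.084,0,0,0],[0.0854,0.0425,0.0005,-0.086,0,0,0],[0.0854,0.0425,0.0005,-0.086,0,0,0],[0.05,0.0425,0.0005,-0.086,0,0,0]],
  ],
  newtons=120,
)

```text
time: 12.7
tool_pos: [0.492, 0.1069, 0.0597]
tcp_rot: [0.035, 3.127, -0.001]
wrist_force: [-1.0, -3.2, 3.7]
width: 0.815
```

Call:
step_arm(
  motion=[
    [[0.04,0,0,0,0,0,0],[0.04,0,0,0,0,0,0],[0.04,0,0,0.03,0,0,0],[0.04,0,0,0.08,0,0,0],[0.04,0,0,0.13,0,0,0],[0.04,0,0,0.18,0,0,0],[0.04,-0.01,-0.03,0.2,0,0,0],[0.04,-0.01,-0.03,0.2,0,0,0]],
  ],
  newtons=120,
)

```text
time: 13.7
tool_pos: [0.4821, 0.076, 0.2615]
tcp_rot: [0.038, 3.124, -0.001]
wrist_force: [1.6, 0.6, -5.1]
width: 0.702
```

```bash
python3 - <<'E'
from h import *
np.set_printoptions(precision=4,suppress=True)
s=read_state();print(s["time"],s["tool_pos"],s["tcp_rot"],s["wrist_force"])
E
```

```text
13.7 [0.4821 0.076  0.2615] [ 0.0377  3.1237 -0.0006] [ 1.5705  0.5829 -5.1384]
```

```bash
python3 - <<'E'
from fit import *
np.set_printoptions(precision=4,suppress=True)
out=[]
for c in("side","top"):
    im,d=read_camera(c);np.save(f"pics/{c}4.npy",d);cv2.imwrite(f"pics/{c}4.png",im)
    u,v=proj(c,[.46,.076,.24])[0].astype(int);out.append(cv2.resize(im[v-40:v+40,u-40:u+40],(400,400),interpolation=2));print(u-40,v-40)
    P=cloud(c,(d>0)&(im.max(2)<90),d);Q=P[(np.hypot(P[:,0]-.46,P[:,1]-.076)<.05)&(P[:,2]>.26)&(P[:,2]<.312)]
    for k in range(3):
        B=np.c_[Q[:,:2]-[.48,.076],np.ones(len(Q))];a=np.linalg.lstsq(B,Q[:,2],rcond=None)[0];r=Q[:,2]-B@a;Q=Q[abs(r)<2.5*r.std()]
    print(c,len(Q),a,r.std(),Q.mean(0),Q.min(0),Q.max(0))
cv2.imwrite("pics/held.png",np.hstack(out))
E
```

```text
220 114
side 583 [0.0521 0.0863 0.2896] 0.004691238583452893 [0.4632 0.0744 0.2884] [0.4103 0.0311 0.2747] [0.5095 0.12   0.3036]
220 164
top 120 [0.0612 0.0541 0.2873] 0.0038083830814715077 [0.4595 0.0635 0.2854] [0.443  0.0347 0.2755] [0.4776 0.1061 0.2934]
```

View pics/held.png

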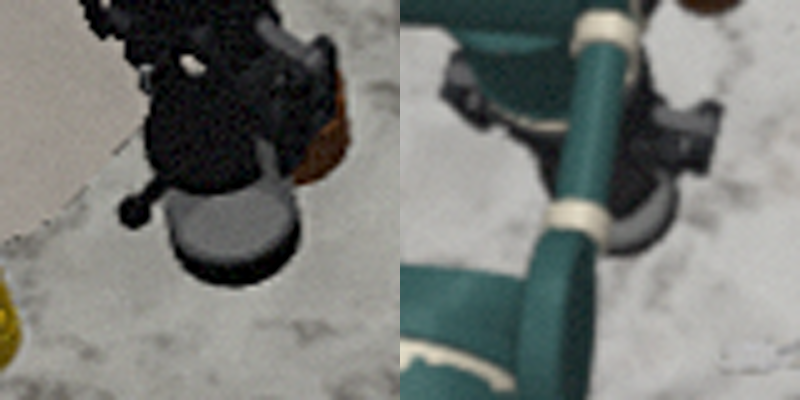

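```bash
python3 - <<'E'
from fit import *
from scipy.optimize import least_squares
np.set_printoptions(precision=4,suppress=True)
uv=[246.6,156.4];a,b=unproj("side",[uv,uv],[1,2]);print("ball",a+(.2855-a[2])/(b-a)[2]*(b-a))
g=cv2.imread("pics/side4.png").max(2)
for v in range(158,173):print(v,np.r_[250:285][g[v,250:285]<115][[0,-1]] if (g[v,250:285]<115).any() else None, end="; ")
def f(p):
    q=proj("side",np.c_[p[0]+.032*np.cos(t),p[1]+.032*np.sin(t),0*t+.2]);return [q[:,1].max()-170.8,(q[:,0].min()+q[:,0].max())/2-266.5]
r=least_squares(f,[.46,.1]);print("foot",r.x,r.fun)
q=proj("side",np.c_[r.x[0]+.032*np.cos(t),r.x[1]+.032*np.sin(t),0*t+.2]);print(q.min(0),q.max(0))
E
```

```text
ball [0.4166 0.0757 0.2855]
158 [253 279]; 159 [253 279]; 160 [254 279]; 161 [254 279]; 162 [254 279]; 163 [254 279]; 164 [255 279]; 165 [255 278]; 166 [256 277]; 167 [256 276]; 168 [257 275]; 169 [259 273]; 170 [260 271]; 171 [265 268]; 172 None; foot [0.4754 0.0772] [0. 0.]
[253.4262 149.3019] [279.5738 170.8   ]
```

Call:
step_arm(
  motion=[
    [[0.04,-0.003,-0.04,0.01,0,1,0],[0.04,-0.008,-0.09,0.01,0,2.2,0],[0.04,-0.013,-0.14,0.01,0,2.2,0],[0.04,-0.018,-0.19,0.01,0,2.2,0],[0.04,-0.022,-0.24,0.01,0,2.2,0],[0.04,-0.026,-0.285,0.01,0,2.2,0],[0.04,-0.03,-0.32,0.01,0,2.2,0],[0.04,-0.03,-0.325,0.01,0,2.2,0]],
  ],
)

```text
time: 14.8
tool_pos: [0.4503, -0.2491, 0.2663]
tcp_rot: [-0.041, -3.113, -0.002]
wrist_force: [1.8, 1.0, -5.4]
width: 0.703
```

Call:
step_arm(
  motion=[
    [[0.04,0,0,0,0,0,0],[0.04,0,0,0,0,0,0],[0.04,0,0,0,0,0,0],[0.04,0,0,0,0,0,0],[0.04,0,0,0,0,0,0],[0.04,0,0,0,0,0,0],[0.04,0,0,0,0,0,0],[0.04,0,0,0,0,0,0]],
  ],
)

```text
time: 15.8
tool_pos: [0.4502, -0.2491, 0.2663]
tcp_rot: [-0.041, -3.113, -0.002]
wrist_force: [0.7, 0.5, -4.4]
width: 0.706
```

```bash
python3 - <<'E'
from fit import *
np.set_printoptions(precision=4,suppress=True)
s=read_state();p=s["tool_pos"];print(s["time"],p,s["tcp_rot"],s["wrist_force"])
hx,hy,hz=p+[-.009,.0012,-.0225]
out=[]
for c in("side","top"):
    im,d=read_camera(c);np.save(f"pics/{c}5.npy",d);cv2.imwrite(f"pics/{c}5.png",im)
    u,v=proj(c,[.44,-.248,.2])[0].astype(int);I=cv2.resize(im[v-40:v+40,u-40:u+40],(400,400),interpolation=2)
    I=np.clip(I.astype(int)*3//2+20,0,255).astype(np.uint8)
    for x,y,z,r,col in((.4433,-.2478,.17,.0215,(0,255,0)),(.4433,-.2478,.15,.0255,(0,255,0)),(hx,hy,hz-.04,.032,(0,0,255)),(hx,hy,hz+.049,.032,(255,255,0)),(hx-.056,hy,hz+.044,.008,(255,0,255))):
        q=(proj(c,np.c_[x+r*np.cos(t),y+r*np.sin(t),z+0*t])-[u-40,v-40]+.5)*5
        cv2.polylines(I,[q.astype(int)],True,col,1)
    out.append(I)
cv2.imwrite("pics/over2.png",np.hstack(out))
E
```

```text
15.8 [ 0.4502 -0.2491  0.2663] [-0.0408 -3.1129 -0.0025] [ 0.6889  0.4872 -4.3695]
```

View pics/over2.png

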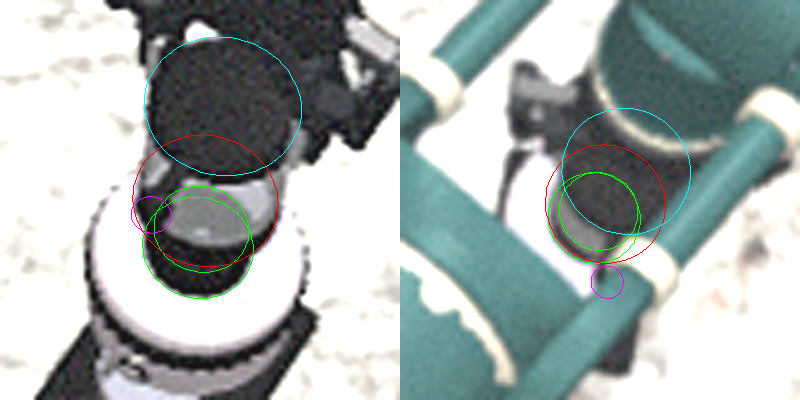

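The overlay matches: collar (green) and lid (cyan) both sit on the image, and the hopper stays upright. The offset is about +1.5 mm in x. Lowering slowly onto the bevel.

Call:
step_arm(
  motion=[
    [[0.04,0.0015,0,-0.005,0,0,0],[0.04,0.0015,0,-0.015,0,0,0],[0.04,0.0015,0,-0.025,0,0,0],[0.04,0.0015,0,-0.031,0,0,0],[0.04,0.0015,0,-0.034,0,0,0],[0.04,0.0015,0,-0.036,0,0,0],[0.04,0.0015,0,-0.038,0,0,0],[0.04,0.0015,0,-0.038,0,0,0]],
  ],
)

```text
time: 16.9
tool_pos: [0.4518, -0.2491, 0.2284]
tcp_rot: [-0.041, -3.113, -0.002]
wrist_force: [-0.3, -0.3, -4.4]
width: 0.702
```

Call:
step_arm(
  motion=[
    [[0.04,0,0,-0.001,0,0,0],[0.04,0,0,-0.002,0,0,0],[0.04,0,0,-0.003,0,0,0],[0.04,0,0,-0.004,0,0,0],[0.04,0,0,-0.005,0,0,0],[0.04,0,0,-0.006,0,0,0],[0.04,0,0,-0.007,0,0,0],[0.04,0,0,-0.007,0,0,0]],
  ],
)

```text
time: 17.9
tool_pos: [0.4519, -0.2487, 0.2212]
tcp_rot: [-0.041, -3.113, -0.004]
wrist_force: [2.7, 4.3, -4.1]
width: 0.703
```

Call:
step_arm(
  motion=[
    [[0.04,0.0007,0.001,-0.001,0,0,0],[0.04,0.0007,0.001,-0.002,0,0,0],[0.04,0.0007,0.001,-0.004,0,0,0],[0.04,0.0007,0.001,-0.006,0,0,0],[0.04,0.0007,0.001,-0.008,0,0,0],[0.04,0.0007,0.001,-0.01,0,0,0],[0.04,0.0007,0.001,-0.011,0,0,0],[0.04,0.0007,0.001,-0.011,0,0,0]],
  ],
)

```text
time: 18.9
tool_pos: [0.4528, -0.2479, 0.2113]
tcp_rot: [-0.041, -3.114, -0.003]
wrist_force: [-1.7, 2.0, 4.1]
width: 0.706
```

Call:
step_arm(
  motion=[
    [[0.04,0,0,-0.003,0,0,0],[0.04,0,0,-0.006,0,0,0],[0.04,0,0,-0.006,0,0,0],[0.04,0,0,-0.006,0,0,0],[0.04,0,0,-0.006,0,0,0],[0.04,0,0,-0.006,0,0,0],[0.04,0,0,-0.006,0,0,0],[0.04,0,0,-0.006,0,0,0]],
  ],
)

```text
time: 19.9
tool_pos: [0.4535, -0.248, 0.2112]
tcp_rot: [-0.04, -3.117, -0.001]
wrist_force: [-9.6, 5.8, 25.4]
width: 0.703
```

Call:
step_arm(
  motion=[
    [[0.0854,0,0,0,0,0,0],[0.0854,0,0,0,0,0,0],[0.0854,0,0,0,0,0,0],[0.0854,0,0,0,0,0,0],[0.0854,0,0,0.03,0,0,0],[0.0854,0,0,0.07,0,0,0],[0.0854,-0.03,0,0.09,0,-1.4,0],[0.0854,-0.065,0,0.09,0,-1.4,0]],
  ],
)

```text
time: 20.9
tool_pos: [0.389, -0.2487, 0.3032]
tcp_rot: [0.04, 3.138, -0.002]
wrist_force: [-0.5, 0.7, -0.3]
width: 1.001
```

```bash
python3 - <<'E'
from fit import *
np.set_printoptions(precision=4,suppress=True)
s=read_state();p=s["tool_pos"];print(s["time"],p,s["tcp_rot"],s["wrist_force"])
hx,hy,hz=.4428,-.248,.19
out=[]
for c in("side","top"):
    im,d=read_camera(c);np.save(f"pics/{c}6.npy",d);cv2.imwrite(f"pics/{c}6.png",im)
    u,v=proj(c,[.43,-.248,.2])[0].astype(int);print(u-40,v-40);I=cv2.resize(im[v-40:v+40,u-40:u+40],(400,400),interpolation=2)
    I=np.clip(I.astype(int)*3//2+20,0,255).astype(np.uint8)
    for x,y,z,r,col in((hx,hy,hz-.04,.032,(0,0,255)),(hx,hy,hz+.049,.032,(255,255,0)),(hx-.056,hy,hz+.044,.008,(255,0,255))):
        q=(proj(c,np.c_[x+r*np.cos(t),y+r*np.sin(t),z+0*t])-[u-40,v-40]+.5)*5
        cv2.polylines(I,[q.astype(int)],True,col,1)
    out.append(I)
    P=cloud(c,(d>0)&(im.max(2)<90),d);Q=P[(np.hypot(P[:,0]-.44,P[:,1]+.248)<.034)&(P[:,2]>.225)&(P[:,2]<.255)]
    for k in range(3):
        B=np.c_[Q[:,:2]-[.443,-.248],np.ones(len(Q))];a=np.linalg.lstsq(B,Q[:,2],rcond=None)[0];r=Q[:,2]-B@a;Q=Q[abs(r)<2.5*r.std()]
    print(c,len(Q),a,r.std(),Q.mean(0),Q.min(0),Q.max(0))
cv2.imwrite("pics/seated.png",np.hstack(out))
E
```

```text
20.9 [ 0.389  -0.2487  0.3032] [ 0.0395  3.1384 -0.0017] [-0.5487  0.7482 -0.2502]
331 200
side 298 [ 0.0538 -0.0062  0.2383] 0.0020836524715405784 [ 0.4284 -0.2465  0.2376] [ 0.4063 -0.2731  0.2317] [ 0.4567 -0.219   0.2427]
338 200
top 41 [0.0746 0.0413 0.2352] 0.002408222778005884 [ 0.4464 -0.2232  0.2364] [ 0.4326 -0.23    0.231 ] [ 0.46   -0.217   0.2421]
```

View pics/seated.png

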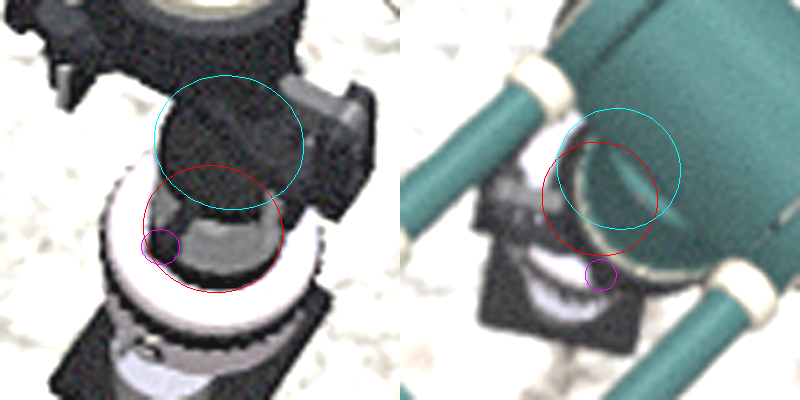

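```bash
python3 - <<'E'
from fit import *
np.set_printoptions(precision=4,suppress=True)
for n,x,y,z in((0,.445,.116,.089),(6,.4428,-.248,.239)):
    for c in("side",)+(("top",) if n==0 else ()):
        im=cv2.imread(f"pics/{c}{n}.png");d=np.load(f"pics/{c}{n}.npy")
        # pixels by lid outline shrunk, excluding rear half
        q=proj(c,np.c_[x+.024*np.cos(t),y+.024*np.sin(t),z+0*t]).astype(int)
        M=np.zeros(d.shape,np.uint8);cv2.fillConvexPoly(M,cv2.convexHull(q),1)
        Q=cloud(c,M>0,d);Q=Q[abs(Q[:,2]-z)<.012]
        if n==6:Q=Q[Q[:,0]<.455]
        B=np.c_[Q[:,:2]-[x,y],np.ones(len(Q))];a=np.linalg.lstsq(B,Q[:,2],rcond=None)[0];print(n,c,len(Q),a,(Q[:,2]-B@a).std(),Q.max(0),Q.min(0))
uv=[331+159/5-.5,200+248/5-.5];a,b=unproj("side",[uv,uv],[1,2]);print(a+(.234-a[2])/(b-a)[2]*(b-a))
g=cv2.imread("pics/side6.png").max(2)
print(g[242:258,354:374])
E
```

```text
0 side 254 [-0.0138 -0.0177  0.089 ] 0.002017686404886772 [0.4701 0.143  0.0948] [0.4199 0.0921 0.0839]
0 top 236 [ 0.0189 -0.0049  0.0871] 0.0030181151638711563 [0.4714 0.1443 0.0974] [0.4212 0.0929 0.0779]
6 side 177 [ 0.0131 -0.0104  0.2385] 0.0016775330184132216 [ 0.4533 -0.2206  0.2435] [ 0.4188 -0.2706  0.2336]
[ 0.386  -0.2476  0.234 ]
[[179 181 176 177 179 187 147  67  67  70  72  59  29  20  33  29  20  21
   10  16]
 [186 179 182 179 181 188 137  46  72  79  60  47  22  19  28  26  39  21
   13   7]
 [183 180 180 179 180 191 141  38  81  75  46  27  20  23  20  57  88  94
  101  91]
 [187 186 181 181 182 167 102  11  56  43  13  28  29  21  41  76  83  94
   99 101]
 [182 180 178 181 185 193 148   0  24  12  24  28  17  20  55  76  78  79
   93 100]
 [184 185 178 179 181 176 108   0  19  30  36  28  24  63  82  82  72  74
   72  78]
 [172 182 186 182 186 153  70   8  13  23  25  19  23  63  78  79  81  72
   73  74]
 [177 184 176 179 190 157  59  10  12  18  26  11  11  61  79  79  79  78
   77  77]
 [170 184 180 173 183 149  54   0  14  19  11  20  20  65  80  75  75  73
   78  79]
 [157 181 185 184 178 183 142  54   0  10  14   7  48  77  86  83  78  75
   77  68]
 [140 174 187 176 182 183 187 163 101  21   0   0  20  52  85  85  82  85
   79  81]
 [123 155 181 184 181 181 185 185 189 147  59   1   0  15  29  45  77  88
   87  84]
 [ 88 139 169 188 182 183 179 183 184 194 146  48   0   5  13   9  13  38
   34  46]
 [ 86 118 151 178 181 185 183 181 180 185 190 166  99   0   0   9   0  17
   12  10]
 [ 41  93 125 155 179 184 184 185 183 183 183 185 165 100  10   0   0   0
    0   1]
 [  3  72 103 132 162 182 181 180 184 187 181 184 185 186 192 174  98  10
    0   0]]
```

The hopper is home and upright: lid top z 0.2385 against 0.239 expected, slope 0.013. The ball is at about (0.386,-0.2476,0.234), at crop (159,248). Pinching the ball next.

Call:
step_arm(
  motion=[
    [[0.06,-0.003,0.001,-0.01,0,0,0],[0.06,-0.003,0.001,-0.03,0,0,0],[0.06,-0.003,0.001,-0.05,0,0,0],[0.06,-0.003,0.001,-0.062,0,0,0],[0.06,-0.003,0.001,-0.066,0,0,0],[0.06,-0.003,0.001,-0.066,0,0,0],[0.0,-0.003,0.001,-0.066,0,0,0],[0.0,-0.003,0.001,-0.066,0,0,0]],
  ],
  newtons=20,
)

```text
time: 22.0
tool_pos: [0.3838, -0.2473, 0.2363]
tcp_rot: [0.043, 3.141, -0.0]
wrist_force: [0.6, -0.2, -0.5]
width: 0.284
```

Call:
step_arm(
  motion=[
    [[0.0,0,0,0,0,0,0],[0.0,0,0,0,0,0,0],[0.0,0,0,0,0,0,0],[0.0,0,0,0,0,0,0],[0.0,0,0,0,0,0,0],[0.0,0,0,0,0,0,0],[0.0,0,0,0,0,0,0],[0.0,0,0,0,0,0,0]],
  ],
)

```text
time: 23.0
tool_pos: [0.3842, -0.2477, 0.2372]
tcp_rot: [0.043, 3.14, -0.002]
wrist_force: [0.7, 0.4, 5.8]
width: -0.003
```

Width 0 means the ball was missed. I need one picture past the budget.

```bash
python3 - <<'E'
from fit import *
np.set_printoptions(precision=4,suppress=True)
out=[]
for c in("side","top"):
    im,d=read_camera(c);np.save(f"pics/{c}7.npy",d);cv2.imwrite(f"pics/{c}7.png",im)
    u,v=proj(c,[.41,-.248,.22])[0].astype(int);print(u-40,v-40);I=cv2.resize(im[v-40:v+40,u-40:u+40],(400,400),interpolation=2)
    I=np.clip(I.astype(int)*3//2+20,0,255).astype(np.uint8)
    for x,y,z,r,col in((.442,-.248,.239,.032,(255,255,0)),(.386,-.248,.234,.008,(255,0,255)),(.384,-.2475,.216,.004,(0,255,0))):
        q=(proj(c,np.c_[x+r*np.cos(t),y+r*np.sin(t),z+0*t])-[u-40,v-40]+.5)*5
        cv2.polylines(I,[q.astype(int)],True,col,1)
    out.append(I)
cv2.imwrite("pics/pinch.png",np.hstack(out))
E
```

```text
327 203
338 206
```

View pics/pinch.png

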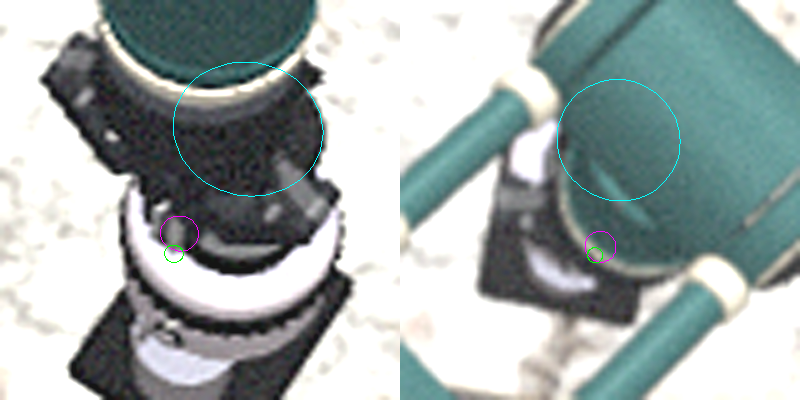

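Call:
step_arm(
  motion=[
    [[0.06,0,0,0,0,0,0],[0.06,0,0,0,0,0,0],[0.06,0,0,0,0,0,0],[0.06,0,0,0.03,0,0,0],[0.06,0,0,0.06,0,0,0],[0.06,0,0,0.09,0,0,0],[0.06,0,0,0.11,0,0,0],[0.06,0,0,0.11,0,0,0]],
  ],
)

```text
time: 24.1
tool_pos: [0.3849, -0.2482, 0.3486]
tcp_rot: [0.043, 3.137, -0.005]
wrist_force: [0.2, 0.3, -1.0]
width: 0.702
```

```bash
python3 - <<'E'
from fit import *
np.set_printoptions(precision=4,suppress=True)
print(read_state()["time"])
out=[]
for c in("side",):
  for n in(8,):
    im,d=read_camera(c);np.save(f"pics/{c}8.npy",d);cv2.imwrite(f"pics/{c}8.png",im)
    im2=cv2.imread("pics/side6.png")
    u,v=proj(c,[.41,-.248,.22])[0].astype(int);print(u-40,v-40)
    for J in(im,im2):
        I=cv2.resize(J[v-40:v+40,u-40:u+40],(400,400),interpolation=2);I=np.clip(I.astype(int)*3+30,0,255).astype(np.uint8)
        for x,y,z,r,col in((.442,-.248,.239,.032,(255,255,0)),(.386,-.248,.234,.008,(255,0,255))):
            q=(proj(c,np.c_[x+r*np.cos(t),y+r*np.sin(t),z+0*t])-[u-40,v-40]+.5)*5;cv2.polylines(I,[q.astype(int)],True,col,1)
        out.append(I)
    for dd in(d,np.load("pics/side6.npy")):
        P=cloud(c,dd>0,dd);Q=P[(abs(P[:,0]-.385)<.03)&(abs(P[:,1]+.248)<.012)&(P[:,2]>.175)&(P[:,2]<.26)];print(len(Q),Q[Q[:,0].argsort()][::max(1,len(Q)//14)])
cv2.imwrite("pics/again.png",np.hstack(out))
E
```

```text
24.1
327 203
152 [[ 0.3805 -0.25    0.2376]
 [ 0.3836 -0.2506  0.2376]
 [ 0.3858 -0.2541  0.2378]
 [ 0.389  -0.2546  0.2375]
 [ 0.3918 -0.2454  0.2414]
 [ 0.399  -0.2487  0.2372]
 [ 0.4051 -0.2451  0.2369]
 [ 0.4104 -0.2492  0.2371]
 [ 0.412  -0.246   0.2354]
 [ 0.4126 -0.2532  0.2328]
 [ 0.413  -0.2473  0.178 ]
 [ 0.4132 -0.2553  0.2034]
 [ 0.4135 -0.2579  0.2007]
 [ 0.4138 -0.2559  0.1925]
 [ 0.4143 -0.2375  0.2315]
 [ 0.4145 -0.2585  0.2154]]
143 [[ 0.3804 -0.2526  0.2358]
 [ 0.3835 -0.2458  0.237 ]
 [ 0.3854 -0.2568  0.2367]
 [ 0.3881 -0.2428  0.2402]
 [ 0.391  -0.2531  0.2421]
 [ 0.3981 -0.2468  0.2366]
 [ 0.4038 -0.2459  0.2351]
 [ 0.4093 -0.2523  0.2378]
 [ 0.4123 -0.2538  0.1981]
 [ 0.4126 -0.2514  0.1944]
 [ 0.4132 -0.2545  0.213 ]
 [ 0.4136 -0.2397  0.2403]
 [ 0.4139 -0.2574  0.2047]
 [ 0.4144 -0.242   0.2366]
 [ 0.4148 -0.2576  0.224 ]]
```

View pics/again.png

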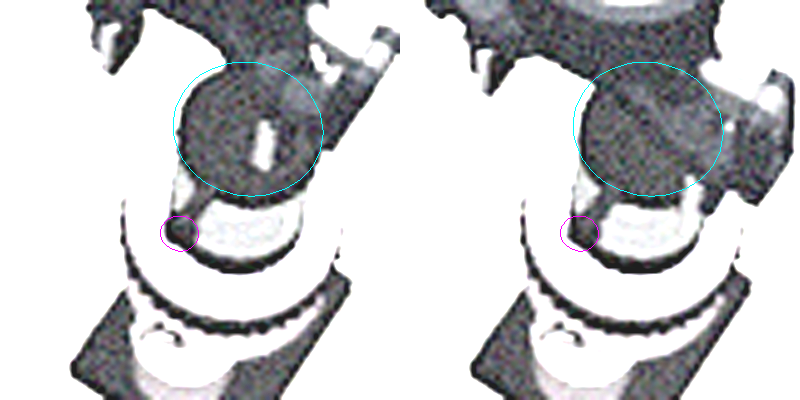

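```bash
python3 - <<'E'
from fit import *
np.set_printoptions(precision=4,suppress=True)
d=np.load("pics/side7.npy");im=cv2.imread("pics/side7.png")
m=np.zeros(d.shape,bool);m[240:256,352:374]=1;m&=d>0
P=unproj("side",np.argwhere(np.ones_like(m))[:,::-1],d.ravel()).reshape(400,640,3)
for v in range(240,256):
    print(v,[(f"{P[v,u,0]*1e3:.0f},{P[v,u,1]*1e3:.0f},{P[v,u,2]*1e3:.0f}",int(im[v,u].max())) for u in range(355,372,2)])
E
```

```text
240 [('375,-234,283', 7), ('372,-240,294', 26), ('373,-244,298', 31), ('379,-245,289', 27), ('367,-255,321', 20), ('368,-259,324', 25), ('364,-264,338', 24), ('372,-265,324', 25), ('372,-269,328', 24)]
241 [('373,-235,283', 6), ('372,-240,290', 20), ('374,-243,290', 20), ('379,-246,285', 29), ('368,-255,315', 25), ('367,-259,322', 30), ('367,-263,327', 10), ('376,-264,310', 34), ('373,-269,323', 23)]
242 [('426,-209,153', 104), ('371,-241,288', 31), ('372,-245,290', 16), ('380,-245,277', 19), ('368,-255,311', 27), ('368,-259,315', 17), ('367,-264,323', 25), ('383,-261,292', 39), ('383,-265,295', 43)]
243 [('425,-210,149', 110), ('371,-241,283', 13), ('372,-245,288', 71), ('378,-247,279', 31), ('366,-256,310', 26), ('367,-260,313', 26), ('366,-264,320', 23), ('380,-263,292', 40), ('382,-266,294', 43)]
244 [('423,-211,149', 110), ('378,-238,263', 47), ('374,-244,277', 151), ('377,-247,276', 24), ('373,-253,289', 15), ('368,-260,307', 29), ('368,-264,311', 25), ('377,-264,297', 41), ('380,-267,295', 40)]
245 [('420,-213,151', 104), ('378,-238,259', 63), ('373,-245,276', 77), ('374,-249,
[... 1473 characters left out ...]
59,250', 19), ('412,-249,171', 54), ('412,-253,175', 89), ('414,-257,177', 84)]
253 [('403,-224,151', 153), ('406,-227,151', 186), ('408,-231,152', 183), ('411,-235,150', 106), ('412,-239,152', 116), ('414,-243,156', 9), ('412,-249,165', 13), ('413,-253,169', 56), ('414,-258,173', 89)]
254 [('401,-225,149', 139), ('405,-228,147', 189), ('407,-232,149', 181), ('409,-236,150', 182), ('412,-240,149', 191), ('413,-244,151', 58), ('412,-249,161', 1), ('412,-254,166', 13), ('414,-258,166', 28)]
255 [('400,-225,147', 124), ('402,-229,148', 175), ('404,-234,150', 185), ('407,-237,149', 185), ('409,-241,151', 186), ('411,-245,151', 148), ('412,-250,156', 0), ('413,-254,160', 1), ('413,-259,165', 14)]
```

```bash
python3 - <<'E'
from fit import *
np.set_printoptions(precision=4,suppress=True)
for n,z,x in((6,.3032,.389),(8,.3486,.3849),(7,.2372,.3842),(3,.138,.4421)):
    d=np.load(f"pics/side{n}.npy");P=cloud("side",d>0,d)
    yc=-.248 if n!=3 else .105
    Q=P[(abs(P[:,0]-x)<.016)&(abs(P[:,1]-yc)<.065)&(P[:,2]>z-.06)&(P[:,2]<z+.06)]
    print(n,"TCP z",z,len(Q));Q=Q[Q[:,2].argsort()]
    if n in(6,8,7):Q=Q[Q[:,2]>.2435]
    else: Q=Q[Q[:,2]>.1]
    print(Q[:12])
d=np.load("pics/side7.npy");P=cloud("side",d>0,d)
E
```

```text
6 TCP z 0.3032 133
[[ 0.3981 -0.2063  0.3204]
 [ 0.3872 -0.2061  0.3206]
 [ 0.3838 -0.2058  0.3216]
 [ 0.3807 -0.2055  0.3221]
 [ 0.3766 -0.2933  0.3222]
 [ 0.3784 -0.2966  0.3228]
 [ 0.391  -0.2059  0.3229]
 [ 0.3938 -0.2065  0.3232]
 [ 0.3769 -0.2909  0.3234]
 [ 0.3982 -0.206   0.3242]
 [ 0.3847 -0.1936  0.3244]
 [ 0.3804 -0.2974  0.3247]]
8 TCP z 0.3486 261
[[ 0.3913 -0.218   0.3552]
 [ 0.3881 -0.2177  0.3559]
 [ 0.3777 -0.2175  0.356 ]
 [ 0.3844 -0.2177  0.3576]
 [ 0.3775 -0.2846  0.3587]
 [ 0.3782 -0.2171  0.3587]
 [ 0.394  -0.2184  0.3594]
 [ 0.376  -0.2117  0.3607]
 [ 0.3763 -0.216   0.3607]
 [ 0.3905 -0.2183  0.3608]
 [ 0.3803 -0.2068  0.361 ]
 [ 0.3844 -0.2175  0.3614]]
7 TCP z 0.2372 197
[[ 0.3769 -0.2541  0.2445]
 [ 0.3741 -0.2461  0.245 ]
 [ 0.3742 -0.2509  0.2456]
 [ 0.3734 -0.2538  0.2457]
 [ 0.3724 -0.2494  0.2472]
 [ 0.3727 -0.242   0.2475]
 [ 0.3741 -0.2531  0.2485]
 [ 0.378  -0.2387  0.2488]
 [ 0.3736 -0.2486  0.249 ]
 [ 0.377  -0.2538  0.249 ]
 [ 0.3743 -0.2457  0.2491]
 [ 0.3731 -0.2441  0.2494]]
3 TCP z 0.138 178
[[0.4446 0.1488 0.1542]
 [0.4519 0.1479 0.155 ]
 [0.4363 0.1483 0.1558]
 [0.4359 0.0556 0.1559]
 [0.4476 0.1475 0.156 ]
 [0.4461 0.1496 0.1562]
 [0.4391 0.1467 0.1582]
 [0.4357 0.0581 0.1585]
 [0.4551 0.1497 0.1586]
 [0.4328 0.0556 0.1601]
 [0.4517 0.1465 0.1607]
 [0.4351 0.0511 0.1609]]
```

The depth points show the fingertips about 26 mm higher than the reported TCP implies: 17 mm above it when open, where 9 mm below was expected. So the jaws closed above the ball. The hopper and lid haven't moved. I'll go 26 mm lower.

Call:
step_arm(
  motion=[
    [[0.05,0.0025,-0.001,-0.03,0,0,0],[0.05,0.0025,-0.001,-0.07,0,0,0],[0.05,0.0025,-0.001,-0.1,0,0,0],[0.05,0.0025,-0.001,-0.12,0,0,0],[0.05,0.0025,-0.001,-0.132,0,0,0],[0.05,0.0025,-0.001,-0.1375,0,0,0],[0.05,0.0025,-0.001,-0.1375,0,0,0],[0.05,0.0025,-0.001,-0.1375,0,0,0]],
  ],
)

```text
time: 25.15
tool_pos: [0.3874, -0.2491, 0.2105]
tcp_rot: [0.043, 3.138, -0.004]
wrist_force: [0.4, 0.2, -0.4]
width: 0.591
```

Call:
step_arm(
  motion=[
    [[0.0,0,0,0,0,0,0],[0.0,0,0,0,0,0,0],[0.0,0,0,0,0,0,0],[0.0,0,0,0,0,0,0],[0.0,0,0,0,0,0,0],[0.0,0,0,0,0,0,0],[0.0,0,0,0,0,0,0],[0.0,0,0,0,0,0,0]],
  ],
  newtons=20,
)

```text
time: 26.15
tool_pos: [0.3875, -0.2493, 0.2106]
tcp_rot: [0.043, 3.138, -0.004]
wrist_force: [0.8, -0.4, 2.5]
width: 0.164
```

Ball pinched (width about 14 mm). Opening along the arc about the pin.

Call:
step_arm(
  motion=[
    [[0.0,0.0002,0,0.0066,0,0,0],[0.0,0.0009,0,0.0131,0,0,0],[0.0,0.0021,0,0.0195,0,0,0],[0.0,0.0036,0,0.0259,0,0,0],[0.0,0.0057,0,0.0321,0,0,0],[0.0,0.0081,0,0.0382,0,0,0],[0.0,0.011,0,0.0441,0,0,0],[0.0,0.0143,0,0.0498,0,0,0]],
  ],
)

```text
time: 27.15
tool_pos: [0.4019, -0.2493, 0.2608]
tcp_rot: [0.043, 3.138, -0.004]
wrist_force: [-1.0, -0.6, -1.1]
width: 0.166
```

Call:
step_arm(
  motion=[
    [[0.0,0.0037,0,0.0055,0,0,0],[0.0,0.0077,0,0.0106,0,0,0],[0.0,0.0121,0,0.0155,0,0,0],[0.0,0.0168,0,0.0201,0,0,0],[0.0,0.0218,0,0.0243,0,0,0],[0.0,0.0271,0,0.0281,0,0,0],[0.0,0.0327,0,0.0316,0,0,0],[0.0,0.0327,0,0.0316,0,0,0]],
  ],
)

```text
time: 28.15
tool_pos: [0.4352, -0.2493, 0.2926]
tcp_rot: [0.043, 3.137, -0.004]
wrist_force: [-0.9, 0.3, -1.6]
width: 0.165
```

```bash
python3 - <<'E'
from fit import *
np.set_printoptions(precision=4,suppress=True)
s=read_state();print(s["time"],s["tool_pos"],s["wrist_force"],s["width"])
out=[]
hx,hy,hz=.443,-.2485,.19;T=np.radians(60);px,pz=hx+.038,hz+.044
for c in("side","top"):
    im,d=read_camera(c);np.save(f"pics/{c}9.npy",d);cv2.imwrite(f"pics/{c}9.png",im)
    u,v=proj(c,[.43,-.248,.22])[0].astype(int);I=cv2.resize(im[v-40:v+40,u-40:u+40],(400,400),interpolation=2)
    I=np.clip(I.astype(int)*2+20,0,255).astype(np.uint8)
    L=np.c_[-.038+.032*np.cos(t),.032*np.sin(t)]
    lid=np.c_[px+L[:,0]*np.cos(T),hy+L[:,1],pz-L[:,0]*np.sin(T)]
    foot=np.c_[hx+.032*np.cos(t),hy+.032*np.sin(t),0*t+.15];rim=foot+[0,0,.08]
    for q,col in((lid,(255,255,0)),(foot,(0,0,255)),(rim,(0,255,0))):
        cv2.polylines(I,[((proj(c,q)-[u-40,v-40]+.5)*5).astype(int)],True,col,1)
    out.append(I)
cv2.imwrite("pics/end.png",np.hstack(out))
E
```

```text
28.15 [ 0.4352 -0.2493  0.2926] [-0.8859  0.3131 -1.5574] 0.16467529329278088
```

View pics/end.png

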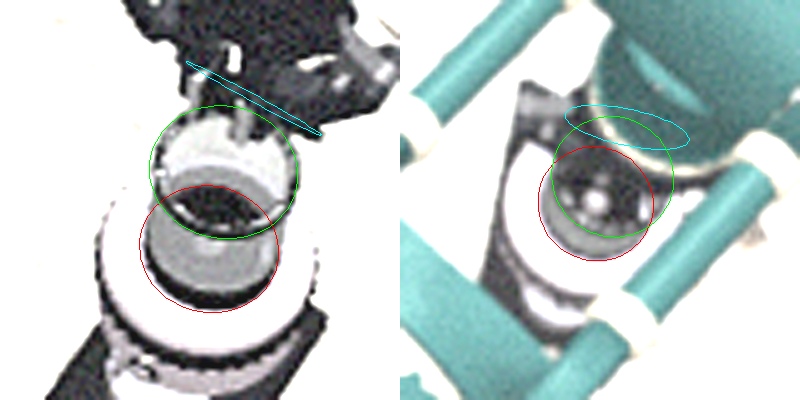

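The picture shows the tube open. The rim (green, crop (225,170)) and foot (red, crop (210,250)) lie on the predicted home pose, and the lid is edge-on at about 60°. Handing in.

```bash
python3 -c "
from workcell import *
s=read_state();print(s['time'],s['width'],abs(s['joint_vel']).max());print(finish_job())"
```

```text
28.25 0.16262653927203183 0.005444397239159342
the job is handed in; nothing more can be done
None
```

I put the hopper on the grinder's collar with its tab on the spout's side and let go. I then pinched the ball on the lid's tab and opened the lid to about 60°. I handed the job in still holding the lid, at 28.3 s; no verdict was reported.

**Last checks:**
- **Hopper home:** after I let go, the lid top measured z 0.2385 m (0.239 expected) with a slope of about 0.013. In the last picture, the rim and foot lie on the predicted home outline.
- **Lid open:** the ball moved 47.7 mm in x and 82 mm in z, which is about 60° around the hinge pin. The lid was edge-on in the side view, as expected at that angle.
- **Grip:** the jaws stood at about 14 mm on the 16 mm ball, at the 20 N setting. Wrist force was under 2 N and the arm was still.

**What failed or disagreed on the way:**
- **First fitting try:** the hopper's foot caught on the collar and the hopper pitched about 27° in the fingers. I set it back on the worktop, gripped it again and aligned it better for the second try.
- **First pinch:** the jaws closed above the ball. By the camera, the fingertips stand about 26 mm higher than the reported tool position implies, so I went 26 mm lower.
- **Not measured:** I did not check the other items (mug, scoop, teaspoon, salt cellar, pepper mill) at the end. Nothing was seen to touch them.
- **Pictures:** I viewed 13, three over the budget of 10.

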